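# Roll down the veneer strips on the laptop stand

## Robot

A 6-joint arm with a two-finger parallel gripper is mounted at the origin on a cart in front of the work surface, level with it; the furniture and walls round the work are solid. World frame = base frame: x ahead of the robot, y to its left, z up, the work surface at z = 0. Lengths are in mm, angles in degrees, forces in N, time in s.
With the tool pointing down it reaches from about 350 to 925 mm from the base axis. Payload 6.4 kg.
Tool frame: the origin (TCP) lies midway between the tips of the shut fingers; the grasp point (between the pads) lies 19 mm behind it; z points along the fingers, y is the line along which they close (so a half turn about z gives the same grasp; the last joint's range is limited). The gripper opens to 94 mm and grips with 3 to 60 N. Pads are 16 mm wide; open, the fingers measure 119 mm over their backs; the gripper's body (75 mm by 177 mm) begins 78 mm behind the grasp point.
Start: joints at [54.769, 14.043, 89.255, -0, 76.702, -9.975], TCP at [277.33, 587.879, 205.455] pointing down, gripper open.
Joint ranges: [-179.41, 179.41], [-58.25, 129.5], [7.25, 145.43], [-54.29, 234.29], [11.92, 165.04], [-157.13, 157.13]. Speed limits (degrees/s): [147.25, 147.25, 180, 180, 180, 180].

## Interface

Orientations are given as [roll, pitch, yaw] about the fixed x, y, z axes, in that order (R = Rz(yaw) Ry(pitch) Rx(roll)).
In Python, from bench import sensors, get_image, camera_params, ctrl gives the robot as it stands.
- The arm moves only by the shell command python3 -m inch 'ROWS' [FORCE]. ROWS is JSON, a list of rows, each a list of 3 entries, a list of its own where there are three numbers: the finger opening in mm, from 0 to 94, then the shift along the tool's x, y, z in units of 25 mm (1.0 is 25 mm), then the turn about the tool's z in units of 6 degrees (1.0 is 6 degrees). In form: [[gripper, [dx, dy, dz], turn], ...]. A call has 1 to 8 rows; each row shifts and turns the commanded pose from where the row before left it, along the tool's axes as they then stand; what a row does not reach is not made up. A row lasts 1/10 s, in which the tool goes at most 50 mm and 8.59 degrees, less where a joint would pass 70% of its speed; a pose out of reach is approached as far as the arm can. A call is refused whole if a number of a shift passes 1 or a number of a turn 1, either way. A call with a gripper value outside its range is refused whole. The fingers move at their own pace and stop on an object; FORCE is the grip in N (left out, the last holds). Time passes only in rows, so rows that do not move let the fingers close. It gives the time, the measured TCP pose, the force, the opening and the grip force at its end, in the units of the state.
- sensors.get_obs(): the state, without advancing time (a new reading comes with each control period).
- get_image(name): name is "scene" or "side" or "wrist"; returns (picture, depth): 400x640x3 uint8, red, green, blue; 400x640 float32, mm along the optical axis (not along the pixel's ray), 0 where there is no reading.
- camera_params(name): a dict with "camera_matrix" (3x3 intrinsics, pixels), "xyz" and "rotation" of the camera in the world; the wrist camera has in their place "hand_eye" (4x4, takes a point from camera to tool coordinates, whose origin is the TCP and whose axes are the flange's). Camera axes: x right, y down, z forward; pixel columns grow to the right and rows downward; lengths in mm; the calibration is good to about 2 mm. The wrist camera is an equidistant fisheye: a pixel r from the principal point sees the ray r / f radians off the axis. A picture is of the moment at which its call begins: read the wrist's pose just before it. camera_params takes no time and is no camera call.
- ctrl.finish_job(): hands the job in; it is judged then, once.
The state is a dict: "time_s": time; "joint_pos": joint angles; "qvel": joint speeds; "effort": joint torques, N m; "ee_pos": TCP position; "tool_rot": TCP orientation; "wrist_force": force on the tool from outside, world axes, zero at the start; "moment": the same for the moment, N m; "gripper_width": finger opening in mm; "grip_force": force on a finger pad.
Only numpy, scipy, OpenCV 4.12 (cv2) and the standard library are available. Lean on these libraries where they do the work, as an engineer would, in place of code of your own. Each camera call takes 0.05 s, during which the arm holds its last target. There are 200 camera calls.

## Task

The five self-adhesive veneer strips on the sloping face of the laptop stand have only been laid on and still stand proud. Take the spring-loaded roller out of its rest and roll it sideways across all five strips, its drum flat on the slope and its spring part-way in, until every strip lies flush with the border; press the strips with the roller only and do not force the spring solid. Then set the roller back in its rest and let go of it there, leaving everything around as it was.

Things in the scene. Friction and masses are not known exactly. Their poses are not given: they have to be found in the camera images.
- laptop_stand: fixed plywood laptop stand, about 160 x 230 x 115 mm (x, y, z); origin at the centre of its foot on the worktop; x points to its high rear edge, y to the left along the strips' row, z up. Its face slopes at 28 degrees, the low edge towards -x. Two stops for a laptop, 34 mm wide, stand 9 mm above the face at the low edge, at y = +-75 mm
- face: the sloping face, fixed to laptop_stand: 160 mm up the slope, 230 mm across. Origin at its centre on the level of the border; x points up the slope, y across it (to the left), z square out of it. A border 25 mm wide surrounds a recess of 110 x 180 mm, which holds the five strips
- strip0 (a joint): left-most veneer strip (centre at y = +72 mm of face), 109 mm long up the slope, 35 mm wide, mid-brown. Value in m: how far it has been pressed down; near 0 it stands 3 mm above the border, at 0.003 it is fully bedded, flush with the border. It yields to about 6 N pressed square onto the face and stays where it is left
- strip1 (a joint): second strip from the left (y = +36 mm), dark brown; otherwise like strip0
- strip2 (a joint): middle strip (y = 0), mid-brown; otherwise like strip0
- strip3 (a joint): fourth strip (y = -36 mm), dark brown; otherwise like strip0
- strip4 (a joint): right-most strip (y = -72 mm), mid-brown; otherwise like strip0
- roller: the loose pressing roller, 0.37 kg, 140 mm tall. Origin at the centre of the underside of its aluminium bridge (116 x 62 x 16 mm, x, y, z); z points up through the handle, x along the drum's axle. Below the bridge hangs a black rubber drum, axle at z = -34 mm, its lowest line at z = -52 mm while the spring is out; with its two steel cheeks it is 91 mm long over all
- roller_grip (a point): point in the middle of the roller's wooden handle, at z = 60 mm of roller, axes as roller. The handle, 40 mm (x) by 30 mm (y), stands on the bridge from z = 24 to 88 mm: grip it across its 30 mm, along y
- roller_yoke (a joint): how far the drum is pushed up towards the bridge against the roller's spring, m: 0 = out, 0.012 = solid. It gives way at 5 N and takes 1 N more for every mm (11 N at 6 mm)
- roller_drum (a joint): angle of the rubber drum (36 mm in diameter, 80 mm long) on its axle, rad; it starts at 0 and turns freely without end, 1 rad for 18 mm of rolling, in either sense
- roller_rest: fixed rest of the roller: a plywood crate open at the top and part-open at the sides, on a grey foot plate of 132 x 84 x 8 mm. Origin at the centre of its underside; x lengthwise, z up. The rim is at z = 66 mm, the opening 104 mm (x) by 46 mm (y), the walls 5 mm thick. The roller stands upright in it with the bridge on the rim and the drum hanging free inside, its x axis along that of the rest
- hole_punch: red and grey hole punch, 98 x 105 x 61 mm, a bystander; origin under its centre
- clip_tin: green hinged tin, 66 x 91 x 23 mm, a bystander; origin under its centre
- glue_stick: yellow glue stick with a red cap, 27 mm wide, 94 mm tall, a bystander; origin under its centre
- calculator: flat pocket calculator, 128 x 78 x 14 mm, a bystander; origin under its centre

How it is judged:
By the outcome, as a careful person would: the job done as asked, in the order asked, and still so for the second after the job is handed in, with the robot touching nothing.
It also fails if it takes over 54 s, if anything falls off the work surface, if the arm or the gripper's body presses on something with over 40 N, if the wrist force passes 120 N, or if a joint passes its speed limit or range.

## Working session

There is one attempt and no reset: what is moved stays moved. The work goes in short steps, Python scripts to look and compute and a shell command to move; the robot and the scene stay as the last step left them, time stands still between calls to the robot, and variables do not carry over. Pictures are saved under pics/ and viewed, at most 10 in all, crops included, and the job is handed in when it is done.

```bash
mkdir -p pics; cat > h.py <<'E'
import numpy as np, cv2
from bench import sensors, get_image, camera_params, ctrl
from scipy.spatial.transform import Rotation as R
def snap(n,f):
    p,d=get_image(n); np.savez(f'pics/{f}.npz',p=p,d=d); cv2.imwrite(f'pics/{f}.png',p[...,::-1]); return p,d
def cloud(n,d):
    c=camera_params(n);K=np.array(c['camera_matrix']);v,u=np.mgrid[:400,:640]
    P=np.stack([(u-K[0,2])/K[0,0]*d,(v-K[1,2])/K[1,1]*d,d],-1)
    return P@np.array(c['rotation']).T+np.array(c['xyz'])
E
python3 - <<'E'
from h import *
for n in('scene','side','wrist'):
    p,d=snap(n,n+'0'); c=camera_params(n); print(n,{k:np.round(v,3).tolist() for k,v in c.items() if not isinstance(v,str)})
a=[cv2.imread(f'pics/{n}0.png') for n in('scene','side','wrist')]
print(sensors.get_obs())
E
```

```text
scene {'camera_matrix': [[372.901, 0.0, 316.703], [0.0, 372.901, 201.444], [0.0, 0.0, 1.0]], 'xyz': [89.452, -475.987, 697.779], 'rotation': [-132.524, -0.514, -37.473]}
side {'camera_matrix': [[388.625, 0.0, 324.201], [0.0, 388.625, 192.768], [0.0, 0.0, 1.0]], 'xyz': [-54.316, -867.451, 521.329], 'rotation': [-110.499, -1.127, -30.612]}
wrist {'camera_matrix': [[309.707, 0.0, 319.725], [0.0, 309.707, 194.102], [0.0, 0.0, 1.0]], 'hand_eye': [[0.001, -0.958, -0.286, 85.031], [1.0, 0.001, 0.001, -1.117], [-0.001, -0.286, 0.958, -180.342], [0.0, 0.0, 0.0, 1.0]]}
{'time_s': 0.15, 'joint_pos': array([ 5.47685025e+01,  1.40728608e+01,  8.93089534e+01, -6.93766324e-04,
        7.67033641e+01, -9.97599821e+00]), 'qvel': array([ 0.01125842, -0.15205196, -0.25538307,  0.01303483, -0.01543702,
       -0.01136146]), 'effort': array([ 9.99235599e-04, -4.16269898e+01, -3.14980853e+01,  6.85830438e-02,
        3.16737383e-02, -8.42968575e-05]), 'ee_pos': array([277.05654766, 587.47636932, 204.62077046]), 'tool_rot': array([-1.79915993e+02, -1.40911957e-02,  1.54744650e+02]), 'wrist_force': array([ 0.43275225,  0.1357008 , -0.09458839]), 'moment': array([ 0.00260484, -0.00580681, -0.02790536]), 'grip_force': 0.0, 'gripper_width': 94.4217027685332}
```

View pics/scene0.png

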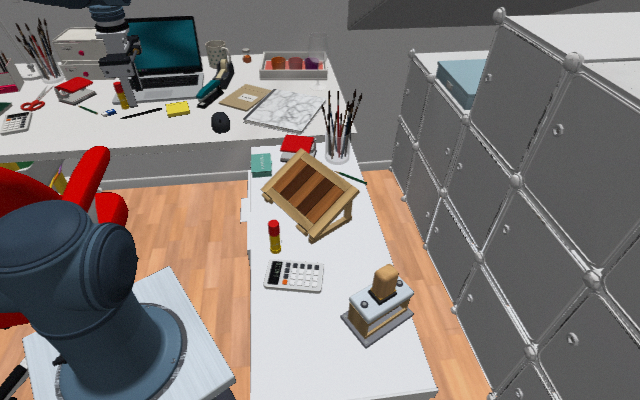

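View pics/side0.png

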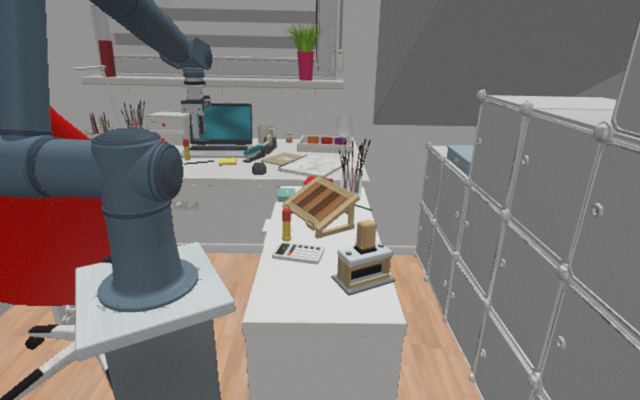

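Scene: stand at about (310,195), high edge to the right; roller in its rest at (380,300), calculator (295,276), glue stick (275,237). The side view shows the same with the roller at (365,250) and the stand at (320,205).

```bash
sed -i "s/np.array(c\['rotation'\]).T/R.from_euler('xyz',c['rotation'],degrees=True).as_matrix().T/" h.py
python3 - <<'E'
from h import *
for n in('scene','side'):
    f=np.load(f'pics/{n}0.npz');p,d=f['p'],f['d'];P=cloud(n,d)
    hsv=cv2.cvtColor(p,cv2.COLOR_RGB2HSV);H,S,V=[hsv[...,i].astype(int) for i in range(3)]
    # table
    b=(slice(330,360),slice(300,330)) if n=='scene' else (slice(275,300),slice(280,310))
    print(n,'table z',P[b][...,2].mean(), P[b].reshape(-1,3).mean(0).round())
    brown=(H<20)&(S>90)&(P[...,2]>25)&(P[...,0]>200)&(P[...,0]<1000)&(P[...,1]<300)&(d>0)
    nl,lab,st,ce=cv2.connectedComponentsWithStats(brown.astype('uint8'))
    for i in range(1,nl):
        if st[i,4]>60:
            q=P[lab==i];print(st[i],q.mean(0).round(),q.min(0).round(),q.max(0).round())
    # stand face plane
    w=(slice(150,235),slice(255,365)) if n=='scene' else (slice(175,235),slice(280,360))
    m=np.zeros_like(d,bool);m[w]=1;m&=(P[...,2]>5)&(d>0)
    q=P[m];best=None;rng=np.random.default_rng(0)
    for k in range(500):
        a,b2,c=q[rng.choice(len(q),3,False)];nn=np.cross(b2-a,c-a);l=np.linalg.norm(nn)
        if l<1:continue
        nn/=l;k2=abs((q-a)@nn)<1.5
        if best is None or k2.sum()>best.sum():best=k2
    q2=q[best];c0=q2.mean(0);nn=np.linalg.svd(q2-c0)[2][2];nn*=np.sign(nn[2])
    print('face plane c',c0.round(1),'n',nn.round(3),'slope',np.degrees(np.arccos(nn[2])),'upslope yaw',np.degrees(np.arctan2(-nn[1],-nn[0])),len(q2))
    # roller bridge top and rim : z histogram near rest
    w=(slice(255,350),slice(335,420)) if n=='scene' else (slice(215,295),slice(325,400))
    m=np.zeros_like(d,bool);m[w]=1;m&=(P[...,2]>3)&(d>0)&(P[...,0]>200)&(P[...,0]<900)
    q=P[m];h,e=np.histogram(q[:,2],np.arange(0,170,4));print([(int(x),int(y)) for x,y in zip(e,h) if y>15])
    for lo,hi in((4,12),(76,90),(140,165)):
        s=q[(q[:,2]>lo)&(q[:,2]<hi)]
        if len(s)>5: print(lo,hi,s.mean(0).round(1),cv2.minAreaRect(s[:,:2].astype('float32')))
E
```

```text
scene table z 2.406288128772956 [ 302. -202.    2.]
[ 261  146   98   93 4632] [515. 103.  72.] [430.  -3.  26.] [640. 299. 111.]
[268 220  11  17 121] [369.  41.  83.] [359.  33.  59.] [382.  56.  95.]
[370 264  29  37 666] [ 435. -236.  134.] [ 421. -247.   87.] [ 460. -215.  156.]
[349 304  28  32 237] [ 386. -231.   46.] [ 383. -255.   26.] [ 407. -203.   67.]
face plane c [515.7 103.   73.9] n [-0.468 -0.022  0.883] slope 27.938935345281664 upslope yaw 2.634401545611427 2301
[(0, 17), (4, 664), (8, 211), (12, 77), (16, 132), (20, 27), (24, 35), (28, 32), (32, 26), (36, 33), (40, 27), (44, 23), (48, 25), (52, 47), (56, 55), (60, 41), (64, 17), (68, 51), (72, 67), (76, 235), (80, 767), (84, 118), (88, 68), (92, 16), (96, 37), (100, 34), (104, 23), (108, 33), (112, 30), (116, 29), (120, 27), (124, 34), (128, 31), (132, 31), (136, 30), (140, 34), (144, 43), (148, 111), (152, 155)]
4 12 [ 427.3 -249.7    7.1] ((441.4100646972656, -230.4033660888672), (83.23033905029297, 131.01182556152344), 86.73164367675781)
76 90 [ 429.3 -237.5   81.7] ((441.78338623046875, -230.4390869140625), (62
[... 684 characters left out ...]
 (36, 96), (40, 108), (44, 58), (48, 42), (52, 55), (56, 91), (60, 115), (64, 83), (68, 58), (72, 79), (76, 93), (80, 394), (84, 88), (88, 74), (96, 37), (100, 28), (104, 31), (108, 31), (112, 30), (116, 27), (120, 29), (124, 31), (128, 30), (132, 29), (136, 38), (140, 32), (144, 29), (148, 41), (152, 78)]
4 12 [ 439.7 -221.4    8.5] ((471.2269287109375, -125.25636291503906), (327.9303283691406, 144.7411651611328), 74.42456817626953)
76 90 [ 432.6 -241.8   82.7] ((441.8805847167969, -232.4174041748047), (65.05274200439453, 116.9933853149414), 85.93887329101562)
140 165 [ 437.3 -237.   150. ] ((441.3302917480469, -232.84246826171875), (28.55380630493164, 38.01252746582031), 85.67350006103516)
```

```bash
python3 - <<'E'
from h import *
yaw=np.radians(2.6);sl=np.radians(28)
X=np.array([np.cos(sl)*np.cos(yaw),np.cos(sl)*np.sin(yaw),np.sin(sl)]);Y=np.array([-np.sin(yaw),np.cos(yaw),0]);Z=np.cross(X,Y)
for n,c0 in(('scene',[515.7,103,73.9]),('side',[514.8,97.3,74.9])):
    f=np.load(f'pics/{n}0.npz');p,d=f['p'],f['d'];P=cloud(n,d)
    L=(P-np.array(c0))@np.stack([X,Y,Z],1)
    hsv=cv2.cvtColor(p,cv2.COLOR_RGB2HSV);V=hsv[...,2].astype(int)
    m=(abs(L[...,0])<120)&(abs(L[...,1])<150)&(abs(L[...,2])<6)&(d>0)
    q=L[m];r=cv2.minAreaRect(q[:,:2].astype('float32'));print(n,'face',r)
    print(' z hist',[(float(e),int(h)) for h,e in zip(*np.histogram(q[:,2],np.arange(-6,6.1,1)))])
    print(' V hist',np.histogram(p[m][:,0],np.arange(0,256,20))[0])
    for nm,mm in(('strips',m&(p[...,0]<165)),('dark',m&(p[...,0]<105))):
        k=cv2.morphologyEx(mm.astype('uint8'),cv2.MORPH_OPEN,np.ones((3,3)))
        nl,lab,st,ce=cv2.connectedComponentsWithStats(k)
        for i in range(1,nl):
            if st[i,4]>80:
                q=L[lab==i];r=cv2.minAreaRect(q[:,:2].astype('float32'));C=np.array(c0)+r[0][0]*X+r[0][1]*Y+np.median(q[:,2])*Z
                print(' ',nm,np.round(r[0],1),np.round(r[1],1),round(r[2],1),'zmed',np.median(q[:,2]).round(2),'world',C.round(1))
    b=m&(p[...,0]>165);print(' border z med',np.median(L[b][:,2]))
    # obstacles taller than 120
    o=(P[...,2]>60)&(P[...,0]>300)&(P[...,0]<760)&(P[...,1]<480)&(P[...,1]>-400)&(d>0)&~m
    g=P[o];H,xe,ye=np.histogram2d(g[:,0],g[:,1],[np.arange(300,761,40),np.arange(-400,481,40)])
    for i,j in np.argwhere(H>3):
        s=g[(g[:,0]//1>=xe[i])&(g[:,0]<xe[i+1])&(g[:,1]>=ye[j])&(g[:,1]<ye[j+1])]
        print((int(xe[i]),int(ye[j]),int(s[:,2].max())),end=' ')
    print()
E
```

```text
scene face ((-4.874885559082031, 12.1402587890625), (232.28089904785156, 169.92547607421875), 89.46401977539062)
 z hist [(-6.0, 26), (-5.0, 86), (-4.0, 258), (-3.0, 512), (-2.0, 676), (-1.0, 800), (0.0, 786), (1.0, 670), (2.0, 460), (3.0, 162), (4.0, 47), (5.0, 17)]
 V hist [   0    0   66  895  132  154  929 1063  646  612    3    0]
  strips [-2.  11.7] [188.  163.2] 89.8 zmed 0.5 world [513.2 114.6  73.4]
  dark [ 0.6 47.7] [109.3  39.3] 1.3 zmed 0.95 world [513.6 150.6  75. ]
  dark [ -0.1 -23.2] [109.2  41.1] 0.6 zmed 1.51 world [515.9  79.7  75.2]
 border z med -1.4672872948246982
(340, 0, 95) (340, 40, 94) (380, -280, 88) (380, -240, 90) (380, -200, 82) (380, 40, 93) (420, -280, 153) (420, -240, 155) (420, -200, 80) (460, -280, 97) (460, -240, 150) (500, 0, 72) (540, 0, 94) (580, 0, 104) (620, 320, 60) (660, 200, 183) (660, 240, 170) (660, 280, 178) (700, 200, 206) (700, 240, 151) (700, 280, 212) 
side face ((-3.9386062622070312, 16.874862670898438), (235.62078857421875, 170.9561767578125), 89.69580841064453)
 z hist [(-6.0, 16), (-5.0, 22), (-4.0, 59), (-3.0, 148), (-2.0, 277), (-1.0, 353), (0.0, 400), (1.0, 368), (2.0, 309), (3.0, 157), (4.0, 59), (5.0, 12)]
 V hist [  0   0   0   0 359 120 214 664 557 266   0   0]
  strips [ 0.7 18.6] [148.6 191.5] 0.1 zmed 1.49 world [513.9 115.9  76.6]
  dark [-1.7 51.3] [ 35.  102.8] 89.1 zmed 1.92 world [510.1 148.4  75.8]
  dark [ -1.3 -19.2] [103.  35.] 1.1 zmed 2.2 world [513.5  78.   76.2]
 border z med -0.736534045410028
(340, 0, 96) (340, 40, 96) (380, -280, 89) (380, -240, 93) (380, -200, 82) (380, 40, 95) (420, -280, 155) (420, -240, 156) (460, -280, 100) (460, -240, 87) (500, -40, 74) (500, 0, 76) (540, 0, 97) (580, 0, 106) (580, 320, 64) (620, 320, 62) (620, 360, 61) (660, 200, 188) (660, 240, 172) (660, 280, 181) (700, 200, 210) (700, 240, 156) (700, 280, 212)
```

```bash
cat >> h.py <<'E'
def go(x,y,z,yaw=None):
    o=sensors.get_obs();e=o['tool_rot'];A=R.from_euler('xyz',e,degrees=True)
    if yaw is None: yaw=e[2]
    t=((e[2]-yaw+180)%360-180)/6
    B=R.from_euler('xyz',[180,0,yaw],degrees=True).as_matrix()
    s=B.T@(np.array([x,y,z])-o['ee_pos'])/25
    print('t',round(o['time_s'],2),'tcp',o['ee_pos'].round(1),'rot',e.round(2),'F',o['wrist_force'].round(1),'M',o['moment'].round(2),'grip',o['gripper_width'].round(1),o['grip_force'])
    print('turn first',round(t,3),'then shift units',s.round(3))
E
python3 -m inch '[[94,[0,0,0],-1],[94,[0,0,0],-1],[94,[0,0,0],-1],[94,[0,0,0],-0.54],[94,[-0.2,-1,0],0],[94,[-0.2,-1,0],0],[94,[-0.2,-1,0],0],[94,[-0.2,-1,0],0]]'
python3 -c "from h import *;go(441.6,-231,205,176)"
```

```text
time_s: 0.95
ee_pos: [290.1, 485.6, 205.0]
tool_rot: [-180.0, -0.0, 176.0]
wrist_force: [-0.1, -0.6, 1.1]
gripper_width: 94.0
grip_force: 0.0Traceback (most recent call last):
  File "<string>", line 1, in <module>
    from h import *;go(441.6,-231,205,176)
                    ~~^^^^^^^^^^^^^^^^^^^^
  File "h.py", line 16, in go
    print('t',round(o['time_s'],2),'tcp',o['ee_pos'].round(1),'rot',e.round(2),'F',o['wrist_force'].round(1),'M',o['moment'].round(2),'grip',o['gripper_width'].round(1),o['grip_force'])
                                                                                                                                             ^^^^^^^^^^^^^^^^^^^^^^^^
AttributeError: 'float' object has no attribute 'round'
```

```bash
sed -i "s/o\['gripper_width'\].round(1)/round(o['gripper_width'],1)/" h.py
python3 -m inch '[[94,[-0.4,-1,0],0],[94,[-0.4,-1,0],0],[94,[-0.4,-1,0],0],[94,[-0.4,-1,0],0],[94,[-0.4,-1,0],0],[94,[-0.4,-1,0],0],[94,[-0.4,-1,0],0],[94,[-0.4,-1,0],0]]' >/dev/null
python3 -m inch '[[94,[-0.3,-1,0],0],[94,[-0.3,-1,0],0],[94,[-0.3,-1,0],0],[94,[-0.3,-1,0],0],[94,[-0.3,-1,0],0],[94,[-0.3,-1,0],0],[94,[-0.3,-1,0],0],[94,[-0.3,-1,0],0]]' >/dev/null
python3 -m inch '[[94,[-0.3,-1,0],0],[94,[-0.3,-1,0],0],[94,[-0.3,-1,0],0],[94,[-0.3,-1,0],0],[94,[-0.3,-1,0],0],[94,[-0.3,-1,0],0],[94,[-0.3,-1,0],0],[94,[-0.3,-1,0],0]]' >/dev/null
python3 -c "from h import *;go(441.6,-231,205,176)"
```

```text
t 3.35 tcp [ 447.7 -126.8  205.2] rot [ 1.7999e+02 -2.0000e-02  1.7597e+02] F [-0.5  0.5  1.4] M [-0.   -0.02  0.05] grip 93.9 0.0
turn first -0.005 then shift units [-0.048 -4.175  0.008]
```

```bash
python3 -m inch '[[94,[0,-1,0],0],[94,[0,-1,0],0],[94,[0,-1,0],0],[94,[0,-1,0],0],[94,[0,-0.17,0],0],[94,[0,0,0],0],[94,[0,0,0],0]]' >/dev/null
python3 - <<'E'
from h import *
go(441.6,-231,99,176)
o=sensors.get_obs();T=np.eye(4);T[:3,:3]=R.from_euler('xyz',o['tool_rot'],degrees=True).as_matrix();T[:3,3]=o['ee_pos']
p,d=snap('wrist','w1');c=camera_params('wrist');K=np.array(c['camera_matrix']);E=T@np.array(c['hand_eye'])
v,u=np.mgrid[:400,:640];du,dv=u-K[0,2],v-K[1,2];r=np.hypot(du,dv);th=r/K[0,0]
ray=np.stack([np.sin(th)*du/np.maximum(r,1e-6),np.sin(th)*dv/np.maximum(r,1e-6),np.cos(th)],-1)
P=(ray/ray[...,2:]*d[...,None])@E[:3,:3].T+E[:3,3]
m0=(d>0)&(abs(P[...,0]-441)<80)&(abs(P[...,1]+231)<60)
for lo,hi in((3,14),(76,88),(145,160)):
    s=P[m0&(P[...,2]>lo)&(P[...,2]<hi)]
    if len(s)>5:print(lo,len(s),np.median(s[:,2]).round(1),cv2.minAreaRect(s[:,:2].astype('float32')))
E
```

```text
t 4.05 tcp [ 440.4 -229.   205.2] rot [ 1.7996e+02 -2.0000e-02  1.7601e+02] F [-0.6  1.2  0.3] M [ 0.09 -0.    0.01] grip 94.2 0.0
turn first 0.002 then shift units [-0.054 -0.077  4.248]
3 1191 8.8 ((439.00335693359375, -220.58941650390625), (102.76896667480469, 134.0836944580078), 87.0258560180664)
76 4105 83.0 ((441.087158203125, -230.2852783203125), (61.9567756652832, 115.99059295654297), 85.77462768554688)
145 1627 154.3 ((440.7193603515625, -230.06019592285156), (29.22342872619629, 38.5469856262207), 85.2915267944336)
```

View pics/w1.png

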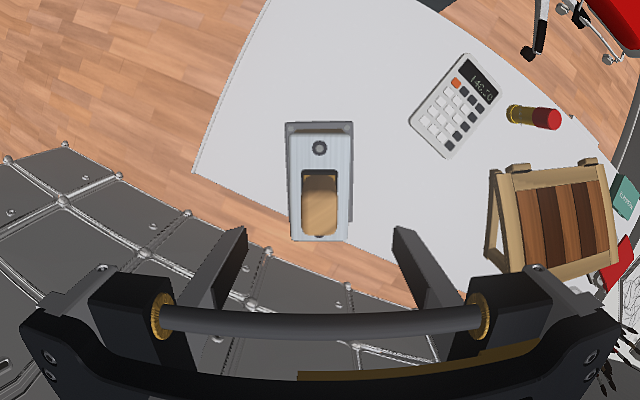

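The wrist picture shows the handle at (320,205) centred between the open fingers, confirming the roller at about (441,-230). Descending and closing.

```bash
python3 -m inch '[[94,[0,-0.05,1],0],[94,[0,0,1],0],[94,[0,0,1],0],[94,[0,0,0.8],0],[94,[0,0,0.4],0],[60,[0,0,0],0],[25,[0,0,0],0],[25,[0,0,0],0]]' 15
python3 -m inch '[[25,[0,0,0],0],[25,[0,0,0],0],[25,[0,0,0],0]]' 15
python3 -c "from h import *;go(441.6,-231,140,176)"
```

```text
time_s: 4.9
ee_pos: [441.2, -231.5, 101.8]
tool_rot: [-179.9, 0.1, 176.0]
wrist_force: [0.4, 0.0, -0.2]
gripper_width: 73.1
grip_force: 0.0
time_s: 5.2
ee_pos: [440.6, -231.2, 100.9]
tool_rot: [-180.0, 0.0, 176.0]
wrist_force: [-0.6, -0.0, -0.2]
gripper_width: 49.3
grip_force: 0.0
t 5.2 tcp [ 440.6 -231.2  100.9] rot [-1.7997e+02  3.0000e-02  1.7598e+02] F [-0.6 -0.  -0.2] M [ 0.01 -0.01  0.  ] grip 49.3 0.0
turn first -0.003 then shift units [-0.041  0.013 -1.566]
```

Fingers close about 8 mm/row; wait for contact, then lift 40 mm.

```bash
python3 -m inch '[[25,[0,0,0],0],[25,[0,0,0],0],[25,[0,0,0],0],[25,[0,0,0],0],[25,[0,0,0],0]]' 15
python3 -m inch '[[25,[0,0,-0.4],0],[25,[0,0,-0.6],0],[25,[0,0,-0.6],0],[25,[0,0,0],0],[25,[0,0,0],0]]' 15
```

```text
time_s: 5.7
ee_pos: [440.3, -230.8, 100.4]
tool_rot: [180.0, -0.0, 176.0]
wrist_force: [0.1, 2.3, 1.6]
gripper_width: 30.0
grip_force: 15.0
time_s: 6.2
ee_pos: [440.1, -231.0, 140.2]
tool_rot: [-180.0, -0.0, 176.0]
wrist_force: [-0.2, 0.3, -3.8]
gripper_width: 29.9
grip_force: 15.0
```

```bash
python3 -m inch '[[25,[0.3,0,0],0],[25,[0.2,0,0],0],[25,[0.2,0,0],0],[25,[0.2,0,0],0],[25,[0,0,0],0]]' 15
python3 -m inch '[[25,[0.2,0,0],0],[25,[0.2,0,0],0],[25,[0.2,0,0],0],[25,[0,0,0],0]]' 15
```

```text
time_s: 6.7
ee_pos: [417.6, -229.7, 140.7]
tool_rot: [-180.0, 0.0, 176.0]
wrist_force: [2.7, 0.1, -1.8]
gripper_width: 30.0
grip_force: 15.0
time_s: 7.1
ee_pos: [402.4, -228.5, 140.5]
tool_rot: [-180.0, -0.0, 176.0]
wrist_force: [2.6, -0.9, -1.4]
gripper_width: 30.1
grip_force: 15.0
```

```bash
cat >> h.py <<'E'
def wristcloud(f):
    o=sensors.get_obs();T=np.eye(4);T[:3,:3]=R.from_euler('xyz',o['tool_rot'],degrees=True).as_matrix();T[:3,3]=o['ee_pos']
    p,d=snap('wrist',f);c=camera_params('wrist');K=np.array(c['camera_matrix']);E=T@np.array(c['hand_eye'])
    v,u=np.mgrid[:400,:640];du,dv=u-K[0,2],v-K[1,2];r=np.hypot(du,dv)+1e-9;th=r/K[0,0]
    ray=np.stack([np.sin(th)*du/r,np.sin(th)*dv/r,np.cos(th)],-1)
    return p,d,(ray/ray[...,2:]*d[...,None])@E[:3,:3].T+E[:3,3],o
def tilt(f):
    # bridge top: pale metal points in tool-side zone, plane fit; tilt about tool y, in degrees
    p,d,P,o=wristcloud(f);A=R.from_euler('xyz',o['tool_rot'],degrees=True).as_matrix()
    L=(P-o['ee_pos'])@A
    hsv=cv2.cvtColor(p,cv2.COLOR_RGB2HSV)
    m=(d>0)&(hsv[...,1]<60)&(hsv[...,2]>110)&(abs(L[...,1])<28)&(L[...,0]>15)&(L[...,0]<75)&(L[...,2]>-25)&(L[...,2]<60)
    q=L[m];c0=np.median(q,0)
    for _ in range(5):
        n=np.linalg.svd(q-q.mean(0),full_matrices=False)[2][2];n*=-np.sign(n[2]);r=(q-q.mean(0))@n;q=q[abs(r)<max(1.5,1.5*r.std())]
    print('bridge pts',len(q),'mean tool-frame',q.mean(0).round(1),'n',n.round(3),'tilt',np.degrees(np.arctan2(n[0],-n[2])).round(1))
    return q
E
python3 -c "
from h import *
tilt('w2');go(0,0,0)
p,d=snap('side','s2');cv2.imwrite('pics/s2c.png',cv2.resize(p[170:310,300:440,::-1],None,fx=4,fy=4))"
```

```text
bridge pts 2079 mean tool-frame [25.9  0.3 26.4] n [ 0.264  0.    -0.965] tilt 15.3
t 7.15 tcp [ 402.4 -228.5  140.4] rot [-1.7999e+02 -4.0000e-02  1.7597e+02] F [ 2.7 -0.9 -2.3] M [-0.17 -0.62 -0.01] grip 29.9 14.999852925539017
turn first 0.0 then shift units [16.7    7.985  5.616]
```

View pics/s2c.png

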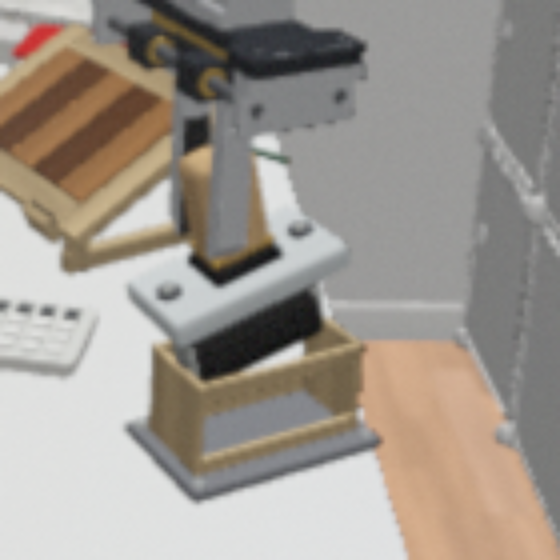

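```bash
python3 -m inch '[[25,[0.2,0,0],0],[25,[0.2,0,0],0],[25,[0.2,0,0],0],[25,[0.2,0,0],0],[25,[0.2,0,0],0],[25,[0,0,0],0]]' 15
python3 -c "
from h import *
tilt('w3')"
```

```text
time_s: 7.8
ee_pos: [377.0, -226.5, 140.2]
tool_rot: [180.0, -0.1, 176.0]
wrist_force: [1.9, -0.6, -1.8]
gripper_width: 30.0
grip_force: 15.0
bridge pts 424 mean tool-frame [16.7  0.1 33.7] n [ 0.767 -0.001 -0.642] tilt 50.1
```

```bash
python3 - <<'E'
s=open('h.py').read()
a=s.index("    q=L[m];c0=np.median(q,0)");b=s.index("    print('bridge pts'")
s=s[:a]+"""    q=L[m];rng=np.random.default_rng(0);best=np.zeros(len(q),bool)
    for _ in range(300):
        a,b,c=q[rng.choice(len(q),3,False)];n=np.cross(b-a,c-a);l=np.linalg.norm(n)
        if l<5 or abs(n[2])<.7*l: continue
        k=abs((q-a)@n/l)<1
        if k.sum()>best.sum(): best=k
    q=q[best];n=np.linalg.svd(q-q.mean(0),full_matrices=False)[2][2];n*=-np.sign(n[2])
"""+s[b:]
s=s.replace("(L[...,0]>15)","(L[...,0]>-10)")
s=s.replace("q.mean(0).round(1),'n'","q.mean(0).round(1),'x',q[:,0].min().round(),q[:,0].max().round(),'n'")
open('h.py','w').write(s)
E
python3 -c "
from h import *
tilt('w4')"
```

```text
bridge pts 2216 mean tool-frame [ 5.4 -0.  28. ] x -10.0 18.0 n [ 0.448  0.001 -0.894] tilt 26.6
```

```bash
python3 -m inch '[[25,[0,0,0],0],[25,[0,0,-0.4],0],[25,[0,0,-0.8],0],[25,[0,0,-1],0],[25,[0,0,-1],0],[25,[0,0,-0.2],0],[25,[0,0,0],0],[25,[0,0,0],0]]' 30
python3 -c "
from h import *
tilt('w5');p,d=snap('side','s5');q,_=snap('scene','c5')
cv2.imwrite('pics/s5c.png',np.hstack([cv2.resize(p[150:290,290:430,::-1],(390,390)),cv2.resize(q[170:350,300:480,::-1],(390,390))]))
go(465.8,112.8,225,182.6)"
```

```text
time_s: 8.7
ee_pos: [377.2, -225.9, 223.9]
tool_rot: [179.9, -0.1, 176.0]
wrist_force: [0.7, 0.4, -4.2]
gripper_width: 30.0
grip_force: 30.0
bridge pts 2250 mean tool-frame [ 5.4 -0.3 28. ] x -10.0 19.0 n [ 0.449  0.002 -0.893] tilt 26.7
t 8.85 tcp [ 377.3 -226.   223.8] rot [ 1.7988e+02 -1.4000e-01  1.7599e+02] F [ 0.4 -0.2 -4. ] M [ 0.01  0.16 -0.01] grip 29.8 29.999343752861023
turn first -1.102 then shift units [-4.149 13.377 -0.046]
```

View pics/s5c.png

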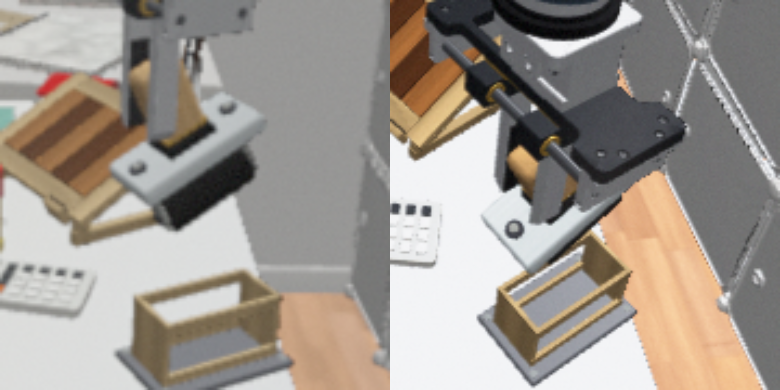

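```bash
python3 -m inch '[[25,[0,0,0],-0.6],[25,[0,0,0],-0.5],[25,[-0.24,0.6,0],0],[25,[-0.24,1,0],0],[25,[-0.24,1,0],0],[25,[-0.24,1,0],0],[25,[-0.24,1,0],0],[25,[-0.24,1,0],0]]' 30 >/dev/null
python3 -m inch '[[25,[-0.24,1,0],0],[25,[-0.24,1,0],0],[25,[-0.24,1,0],0],[25,[-0.24,1,0],0],[25,[-0.24,1,0],0],[25,[-0.24,1,0],0],[25,[-0.24,1,0],0],[25,[-0.24,1,0],0]]' 30 >/dev/null
python3 -m inch '[[25,[-0.24,1,0],0],[25,[-0.24,1,0],0],[25,[0,0.7,0],0],[25,[0,0.3,0],0],[25,[0,0,0],0],[25,[0,0,0],0]]' 30
python3 -c "
from h import *
go(455.6,192.4,159.7,182.6);tilt('w6')"
```

```text
time_s: 11.05
ee_pos: [455.0, 191.7, 225.0]
tool_rot: [-180.0, -0.1, -177.4]
wrist_force: [0.2, -0.6, -3.6]
gripper_width: 29.8
grip_force: 30.0
t 11.05 tcp [455.  191.7 225. ] rot [-1.7997e+02 -5.0000e-02 -1.7743e+02] F [ 0.2 -0.6 -3.6] M [-0.01  0.15 -0.01] grip 29.8 29.999289214611053
turn first -0.005 then shift units [-0.025  0.028  2.612]
bridge pts 2297 mean tool-frame [ 5.6  0.3 28. ] x -10.0 19.0 n [ 0.441 -0.004 -0.898] tilt 26.2
```

```bash
python3 -m inch '[[25,[0,0,0.6],0],[25,[0,0,0.8],0],[25,[0,0,0.8],0],[25,[0,0,0.4],0],[25,[0,0,0],0]]' 20
python3 -m inch '[[25,[-0.08,0,0.14],0],[25,[-0.08,0,0.14],0],[25,[0,0,0],0]]' 20
python3 -m inch '[[25,[-0.04,0,0.07],0],[25,[-0.04,0,0.07],0],[25,[0,0,0],0]]' 20
python3 -m inch '[[25,[-0.04,0,0.07],0],[25,[-0.04,0,0.07],0],[25,[0,0,0],0]]' 20
```

```text
time_s: 11.6
ee_pos: [453.8, 191.6, 158.2]
tool_rot: [-180.0, -0.2, -177.5]
wrist_force: [-1.1, -0.2, -3.3]
gripper_width: 29.9
grip_force: 20.0
time_s: 11.9
ee_pos: [460.2, 192.5, 154.5]
tool_rot: [180.0, 0.1, -177.4]
wrist_force: [-1.2, -0.7, -1.6]
gripper_width: 29.7
grip_force: 20.0
time_s: 12.2
ee_pos: [461.8, 192.7, 150.7]
tool_rot: [180.0, 0.1, -177.4]
wrist_force: [-4.2, 0.5, 3.4]
gripper_width: 29.9
grip_force: 20.0
time_s: 12.5
ee_pos: [463.3, 192.7, 146.9]
tool_rot: [180.0, -0.0, -177.4]
wrist_force: [-5.4, -0.9, 6.8]
gripper_width: 30.0
grip_force: 20.0
```

```bash
cat >> h.py <<'E'
_y,_s=np.radians(2.6),np.radians(28)
FX=np.array([np.cos(_s)*np.cos(_y),np.cos(_s)*np.sin(_y),np.sin(_s)]);FY=np.array([-np.sin(_y),np.cos(_y),0]);FZ=np.cross(FX,FY);F0=np.array([515.5,115,72.7])
def strips(f):
    for n in('scene','side'):
        p,d=snap(n,f+n);L=(cloud(n,d)-F0)@np.stack([FX,FY,FZ],1);ok=(d>0)&(abs(L[...,2])<8)
        out=[]
        for y in(102,72,36,0,-36,-72,-102):
            m=ok&(abs(L[...,1]-y)<(6 if abs(y)>100 else 11))&(abs(L[...,0])<48);out.append((y,round(float(np.mean(L[m][:,2])),1) if m.sum()>10 else None,int(m.sum())))
        print(n,out)
E
python3 -c "
from h import *
go(455.6,192.4,159.7,182.6);tilt('w7');strips('a')
p=cv2.imread('pics/ascene.png')[120:270,230:430];q=cv2.imread('pics/aside.png')[130:270,240:430]
cv2.imwrite('pics/a.png',np.hstack([cv2.resize(p,(400,300)),cv2.resize(q,(400,300))]))"
```

```text
t 12.5 tcp [463.3 192.7 146.9] rot [ 179.99   -0.   -177.41] F [-5.4 -0.9  6.8] M [ 0.05  0.62 -0.01] grip 30.0 20.00101000070572
turn first -0.002 then shift units [ 0.31   0.    -0.511]
bridge pts 2262 mean tool-frame [ 5.4 -0.  28.1] x -10.0 18.0 n [ 0.451  0.001 -0.892] tilt 26.8
scene [(102, -0.8, 15), (72, -0.0, 148), (36, 2.5, 232), (0, 2.5, 255), (-36, 2.8, 273), (-72, 2.6, 287), (-102, 0.2, 165)]
side [(102, 1.5, 14), (72, 1.4, 79), (36, 4.6, 112), (0, 4.8, 120), (-36, 4.8, 125), (-72, 4.6, 139), (-102, 2.3, 80)]
```

View pics/a.png

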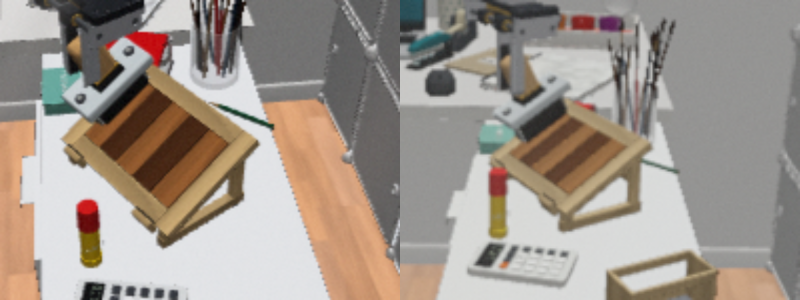

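Both views show the drum on strip0 (about (115,85) left, (535,115) right); strip0 now measures level with the border, others about 2.6 mm proud. Ease the grip so the drum settles flat, then clamp and roll.

```bash
python3 -m inch '[[25,[0.02,0,-0.035],0],[25,[0,0,0],0],[25,[0,0,0],0]]' 10
python3 -m inch '[[25,[0,0,0],0],[25,[0,0,0],0],[25,[0,0,0],0]]' 30
python3 -c "
from h import *
go(455.6,192.4,159.7,182.6);tilt('w8')"
```

```text
time_s: 12.95
ee_pos: [462.2, 192.7, 147.4]
tool_rot: [180.0, -0.1, -177.4]
wrist_force: [-6.0, -0.7, 4.9]
gripper_width: 30.1
grip_force: 10.0
time_s: 13.25
ee_pos: [462.2, 192.7, 147.4]
tool_rot: [180.0, -0.1, -177.4]
wrist_force: [-6.6, 0.3, 4.9]
gripper_width: 29.7
grip_force: 30.0
t 13.25 tcp [462.2 192.7 147.4] rot [ 1.7999e+02 -8.0000e-02 -1.7740e+02] F [-6.6  0.3  4.9] M [0.05 0.81 0.02] grip 29.7 30.00126153230667
turn first -0.001 then shift units [ 0.266  0.    -0.491]
bridge pts 2222 mean tool-frame [ 5.2  0.2 27.9] x -10.0 19.0 n [ 0.456  0.    -0.89 ] tilt 27.1
```

```bash
python3 -m inch '[[25,[0.04,0,0.02],0],[25,[0.04,0,0.02],0],[25,[0,0,0],0],[25,[0,0,0],0]]' 10
python3 -m inch '[[25,[0,-0.1,0],0],[25,[0,-0.2,0],0],[25,[0,-0.2,0],0],[25,[0,-0.1,0],0],[25,[0,0,0],0]]' 14
python3 -c "
from h import *
go(455.6,192.4,159.7,182.6);tilt('w9')"
```

```text
time_s: 13.7
ee_pos: [460.8, 192.6, 146.5]
tool_rot: [180.0, 0.0, -177.4]
wrist_force: [-3.1, -0.1, 5.1]
gripper_width: 29.9
grip_force: 10.0
time_s: 14.2
ee_pos: [461.5, 176.9, 146.4]
tool_rot: [-180.0, 0.0, -177.4]
wrist_force: [-3.3, -0.7, 5.1]
gripper_width: 30.1
grip_force: 14.0
t 14.2 tcp [461.5 176.9 146.4] rot [-1.7999e+02  1.0000e-02 -1.7743e+02] F [-3.3 -0.7  5.1] M [-0.04  0.64  0.1 ] grip 30.1 14.002218246459961
turn first -0.005 then shift units [ 0.209  0.629 -0.53 ]
bridge pts 2169 mean tool-frame [ 4.6  0.2 28. ] x -10.0 17.0 n [ 0.476 -0.003 -0.88 ] tilt 28.4
```

```bash
python3 -m inch '[[25,[-0.03,0,0.053],0],[25,[0,-0.1,0],0],[25,[0,-0.2,0],0],[25,[0,-0.2,0],0],[25,[0,-0.2,0],0],[25,[0,-0.2,0],0],[25,[0,-0.2,0],0],[25,[0,-0.2,0],0]]' 20
python3 -m inch '[[25,[0,-0.2,0],0],[25,[0,-0.2,0],0],[25,[0,-0.2,0],0],[25,[0,-0.2,0],0],[25,[0,-0.1,0],0],[25,[0,0,0],0]]' 20
python3 -c "
from h import *
go(455.6,192.4,159.7,182.6);tilt('w10');strips('b')"
```

```text
time_s: 15.05
ee_pos: [463.7, 144.5, 145.3]
tool_rot: [-180.0, 0.0, -177.4]
wrist_force: [-4.9, 0.9, 6.3]
gripper_width: 29.5
grip_force: 20.0
time_s: 15.65
ee_pos: [464.8, 121.7, 145.3]
tool_rot: [-180.0, 0.0, -177.4]
wrist_force: [-4.8, 0.3, 6.8]
gripper_width: 29.7
grip_force: 20.0
t 15.65 tcp [464.8 121.7 145.3] rot [-1.7995e+02  1.0000e-02 -1.7745e+02] F [-4.8  0.3  6.8] M [-0.09  0.75 -0.02] grip 29.7 20.0010547041893
turn first -0.008 then shift units [ 0.239  2.84  -0.574]
bridge pts 2129 mean tool-frame [ 4.5  0.2 27.9] x -10.0 17.0 n [ 0.473 -0.002 -0.881] tilt 28.2
scene [(102, -1.0, 57), (72, -0.8, 23), (36, 0.1, 24), (0, -0.0, 158), (-36, 2.8, 270), (-72, 2.5, 290), (-102, 0.2, 169)]
side [(102, 0.9, 16), (72, 1.4, 32), (36, 2.5, 26), (0, 1.8, 97), (-36, 5.0, 131), (-72, 4.6, 132), (-102, 2.0, 72)]
```

```bash
python3 -m inch '[[25,[0,-0.1,0],0],[25,[0,-0.2,0],0],[25,[0,-0.2,0],0],[25,[0,-0.2,0],0],[25,[0,-0.2,0],0],[25,[0,-0.2,0],0],[25,[0,-0.2,0],0],[25,[0,-0.2,0],0]]' 20
python3 -m inch '[[25,[0,-0.2,0],0],[25,[0,-0.2,0],0],[25,[0,-0.2,0],0],[25,[0,-0.2,0],0],[25,[0,-0.2,0],0],[25,[0,-0.2,0],0],[25,[0,-0.2,0],0],[25,[0,0,0],0]]' 20
python3 -m inch '[[25,[0,-0.2,0],0],[25,[0,-0.2,0],0],[25,[0,-0.2,0],0],[25,[0,-0.1,0],0],[25,[0,0,0],0]]' 20
python3 -c "
from h import *
go(455.6,192.4,159.7,182.6);strips('c')"
```

```text
time_s: 16.6
ee_pos: [466.5, 84.5, 145.4]
tool_rot: [-180.0, 0.0, -177.4]
wrist_force: [-5.0, -0.5, 6.1]
gripper_width: 29.8
grip_force: 20.0
time_s: 17.4
ee_pos: [468.1, 49.0, 145.4]
tool_rot: [-179.9, 0.0, -177.5]
wrist_force: [-4.8, -0.2, 6.9]
gripper_width: 29.9
grip_force: 20.0
time_s: 17.9
ee_pos: [468.8, 31.6, 145.4]
tool_rot: [-179.9, 0.0, -177.4]
wrist_force: [-5.3, -1.9, 6.3]
gripper_width: 30.0
grip_force: 20.0
t 17.9 tcp [468.8  31.6 145.4] rot [-1.7992e+02  1.0000e-02 -1.7745e+02] F [-5.3 -1.9  6.3] M [-0.09  0.7   0.01] grip 30.0 20.000986754894257
turn first -0.008 then shift units [ 0.237  6.45  -0.57 ]
scene [(102, -0.9, 113), (72, -0.7, 208), (36, -0.4, 143), (0, -0.0, 102), (-36, -0.2, 27), (-72, -0.3, 34), (-102, 0.0, 173)]
side [(102, 1.5, 49), (72, 1.5, 94), (36, 1.7, 64), (0, 1.7, 36), (-36, 1.9, 41), (-72, 1.9, 34), (-102, 2.2, 79)]
```

```bash
python3 -m inch '[[25,[0.1,0,-0.18],0],[25,[0.2,0,-0.36],0],[25,[0.3,0,-0.6],0],[25,[0.2,-0.5,-0.8],0],[25,[0,-1,-0.8],0],[25,[0,-0.5,-0.2],0],[25,[0,0,0],0]]' 30
python3 -c "
from h import *
go(400,-120,225,176);tilt('w11');strips('d')
p,d=cv2.imread('pics/dscene.png'),np.load('pics/dscene.npz')['d']
P=cloud('scene',d)
for u,v in((265,262),(325,263),(321,292),(262,290),(252,330),(330,330),(400,390)): print((u,v),P[v,u].round(0))
cv2.imwrite('pics/d.png',cv2.resize(p[130:340,230:430],(570,600)))"
```

```text
time_s: 18.7
ee_pos: [451.1, -19.4, 218.5]
tool_rot: [-180.0, 0.0, -177.6]
wrist_force: [0.3, 0.7, -4.4]
gripper_width: 29.9
grip_force: 30.0
t 18.7 tcp [451.1 -19.4 218.5] rot [-1.7998e+02  4.0000e-02 -1.7757e+02] F [ 0.3  0.7 -4.4] M [ 0.04  0.19 -0.02] grip 29.9 29.99909073114395
turn first 1.072 then shift units [ 1.757 -4.158 -0.26 ]
bridge pts 2168 mean tool-frame [ 4.9 -0.  28.1] x -10.0 18.0 n [ 0.477 -0.006 -0.879] tilt 28.5
scene [(102, -0.8, 118), (72, -0.8, 221), (36, -0.5, 206), (0, -0.4, 157), (-36, -0.5, 102), (-72, -0.0, 110), (-102, 0.3, 152)]
side [(102, 1.2, 54), (72, 1.2, 90), (36, 2.0, 95), (0, 2.0, 98), (-36, 1.8, 99), (-72, 2.1, 139), (-102, 2.2, 77)]
(265, 262) [333.  31.  -1.]
(325, 263) [443. -57.  -0.]
(321, 292) [ 387. -114.   -1.]
(262, 290) [286. -32.  -0.]
(252, 330) [ 221. -101.   -1.]
(330, 330) [ 346. -195.   -2.]
(400, 390) [ 373. -361.   -0.]
```

View pics/d.png

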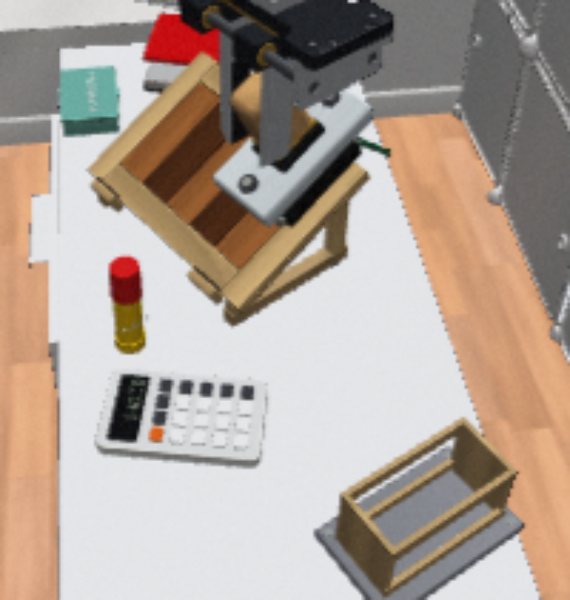

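All five strips read level with the border (crop: strips at (130-260,90-240) flush). The free lane on the worktop is between calculator (180,415) and rest (430,510). There I'll right the roller by dragging the drum on the worktop.

```bash
python3 -m inch '[[25,[0,0,0],0.5],[25,[0,0,0],0.57],[25,[0.5,-1,0],0],[25,[0.5,-1,0],0],[25,[0.5,-1,0],0],[25,[0.5,-1,0],0],[25,[0.5,-1,0],0],[25,[0.29,-0.51,0],0]]' 30 >/dev/null
python3 -m inch '[[25,[0,0,0.5],0],[25,[0,0,1],0],[25,[0,0,1],0],[25,[0,0,1],0],[25,[0,0,0.6],0],[25,[0,0,0.3],0],[25,[0,0,0],0],[25,[0,0,0],0]]' 30
python3 -m inch '[[25,[0,0,0.1],0],[25,[0,0,0.1],0],[25,[0,0,0],0]]' 12
python3 -m inch '[[25,[0,0,0.08],0],[25,[0,0,0.08],0],[25,[0,0,0],0]]' 12
```

```text
time_s: 20.45
ee_pos: [372.6, -150.6, 108.7]
tool_rot: [-180.0, 0.0, 176.2]
wrist_force: [0.3, -0.8, -3.7]
gripper_width: 30.0
grip_force: 30.0
time_s: 20.75
ee_pos: [372.2, -151.0, 103.5]
tool_rot: [-180.0, 0.0, 176.2]
wrist_force: [-0.2, 0.5, -3.3]
gripper_width: 29.8
grip_force: 12.0
time_s: 21.05
ee_pos: [371.9, -150.8, 99.2]
tool_rot: [180.0, -0.0, 176.2]
wrist_force: [-0.6, 0.1, -3.3]
gripper_width: 30.0
grip_force: 12.0
```

```bash
python3 -m inch '[[25,[0,0,0.1],0],[25,[0,0,0.1],0],[25,[0,0,0],0]]' 12
python3 -m inch '[[25,[0,0,0.08],0],[25,[0,0,0.08],0],[25,[0,0,0],0]]' 12
```

```text
time_s: 21.35
ee_pos: [371.8, -150.8, 94.0]
tool_rot: [180.0, -0.0, 176.2]
wrist_force: [0.0, 0.5, -4.2]
gripper_width: 29.9
grip_force: 12.0
time_s: 21.65
ee_pos: [371.9, -150.8, 90.2]
tool_rot: [180.0, -0.0, 176.2]
wrist_force: [-0.3, 0.4, -3.4]
gripper_width: 30.1
grip_force: 12.0
```

```bash
python3 -c "
from h import *
go(400,-120,225,176);tilt('w12');p,d=snap('side','s12');q,_=snap('scene','c12')
cv2.imwrite('pics/s12c.png',np.hstack([cv2.resize(p[150:290,270:410,::-1],(390,390)),cv2.resize(q[170:350,260:440,::-1],(390,390))]))"
```

```text
t 21.65 tcp [ 371.9 -150.8   90.2] rot [ 1.7998e+02 -3.0000e-02  1.7616e+02] F [-0.3  0.4 -3.4] M [ 0.05  0.2  -0.02] grip 30.1 11.999639868736267
turn first 0.027 then shift units [-1.033  1.307 -5.393]
bridge pts 2120 mean tool-frame [ 4.5 -0.1 27.9] x -10.0 18.0 n [ 0.471  0.001 -0.882] tilt 28.1
```

View pics/s12c.png

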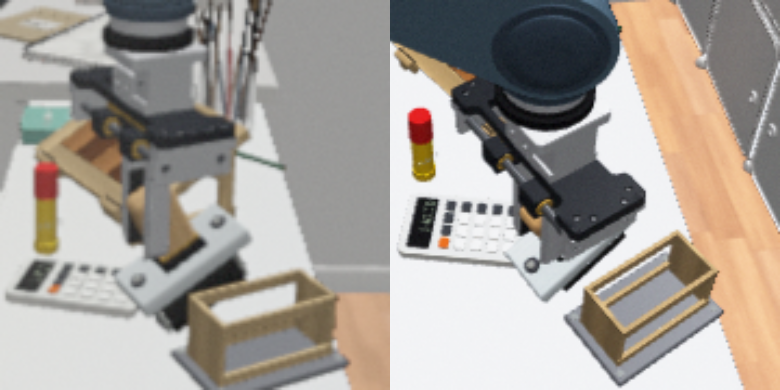

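```bash
python3 -m inch '[[25,[0,0,0.1],0],[25,[0,0,0.1],0],[25,[0,0,0],0]]' 14
python3 -m inch '[[25,[-0.05,0,0.08],0],[25,[-0.1,0,0.08],0],[25,[-0.1,0,0],0],[25,[0,0,0],0]]' 14
```

```text
time_s: 22.1
ee_pos: [373.0, -151.6, 86.4]
tool_rot: [-179.9, 0.1, 176.2]
wrist_force: [0.1, 0.3, 4.3]
gripper_width: 29.7
grip_force: 14.0
time_s: 22.5
ee_pos: [378.9, -152.0, 82.5]
tool_rot: [-179.9, 0.0, 176.2]
wrist_force: [-2.7, 0.2, 7.9]
gripper_width: 29.8
grip_force: 14.0
```

```bash
python3 -m inch '[[25,[-0.2,0,0],0],[25,[-0.2,0,0],0],[25,[-0.2,0,0],0],[25,[-0.2,0,0],0],[25,[0,0,0],0]]' 12
python3 -c "
from h import *
tilt('w13')"
```

```text
time_s: 23.0
ee_pos: [400.1, -153.7, 83.0]
tool_rot: [-179.9, 0.2, 176.2]
wrist_force: [-0.4, 0.2, 8.5]
gripper_width: 30.3
grip_force: 12.0
bridge pts 2989 mean tool-frame [16.6  0.1 22.2] x 0.0 33.0 n [ 0.292 -0.002 -0.956] tilt 17.0
```

```bash
python3 -m inch '[[25,[-0.2,0,0],0],[25,[-0.2,0,0],0],[25,[-0.2,0,0],0],[25,[-0.2,0,0],0],[25,[-0.2,0,0],0],[25,[0,0,0],0]]' 12
python3 -c "
from h import *
tilt('w14');go(441,-231,205,176)"
```

```text
time_s: 23.65
ee_pos: [424.6, -155.0, 82.2]
tool_rot: [-179.9, 0.1, 176.2]
wrist_force: [1.2, -0.0, 4.6]
gripper_width: 30.3
grip_force: 12.0
bridge pts 3671 mean tool-frame [27.5 -0.  15.4] x 2.0 47.0 n [ 0.097 -0.002 -0.995] tilt 5.6
t 23.7 tcp [ 424.6 -155.    82.2] rot [-1.7993e+02  1.6000e-01  1.7616e+02] F [ 1.6 -0.8  4. ] M [-0.06 -0.51  0.01] grip 30.3 12.000231295824051
turn first 0.027 then shift units [-0.868 -2.987 -4.912]
```

```bash
python3 -m inch '[[25,[-0.2,0,0.05],0],[25,[-0.2,0,0.05],0],[25,[-0.1,0,0],0],[25,[0,0,0],0],[25,[0,0,0],0]]' 10
python3 -c "
from h import *
tilt('w15');go(441,-231,205,176)"
```

```text
time_s: 24.2
ee_pos: [435.3, -155.0, 78.6]
tool_rot: [180.0, -0.1, 176.2]
wrist_force: [-1.7, -0.1, 3.5]
gripper_width: 29.8
grip_force: 10.0
bridge pts 4015 mean tool-frame [31.2  0.2 11.9] x 2.0 52.0 n [ 0.005 -0.005 -1.   ] tilt 0.3
t 24.25 tcp [ 435.3 -155.    78.7] rot [ 1.7997e+02 -6.0000e-02  1.7617e+02] F [-2.   0.5  5.6] M [0.07 0.38 0.07] grip 30.0 10.00037357211113
turn first 0.028 then shift units [-0.438 -3.018 -5.052]
```

```bash
python3 -m inch '[[25,[0,0,0],0],[25,[0,0,0],0],[25,[0,0,-0.3],0],[25,[0,0,-0.8],0],[25,[0,0,-1],0],[25,[0,0,-1],0],[25,[0,0,-1],0],[25,[0,0,-0.3],0]]' 30
python3 -m inch '[[25,[0,0,0],0],[25,[0,0,0],0]]' 30 >/dev/null
python3 - <<'E'
from h import *
go(441,-231,185,176)
q=tilt('w16');print('bridge x max',np.percentile(q[:,0],[99,99.8]),'y',np.percentile(q[:,1],[.5,99.5]))
e=q[(q[:,0]>15)&(q[:,0]<45)]
p,d=np.load('pics/w16.npz').values() if False else (None,None)
for n in('scene','side'):
    f=np.load(f'pics/d{n}.npz');P=cloud(n,f['d']);h=cv2.cvtColor(f['p'],cv2.COLOR_RGB2HSV)
    near=(f['d']>0)&(abs(P[...,0]-441)<85)&(abs(P[...,1]+231)<62)
    for lo,hi in((61,70),(4,13)):
        s=P[near&(P[...,2]>lo)&(P[...,2]<hi)];s=s[(abs(s[:,1]+231)<60)]
        print(n,lo,len(s),np.median(s[:,2]).round(1),cv2.minAreaRect(s[:,:2].astype('float32')))
E
```

```text
time_s: 25.05
ee_pos: [436.6, -155.6, 190.9]
tool_rot: [-179.9, 0.2, 176.2]
wrist_force: [0.4, -0.5, -3.4]
gripper_width: 29.8
grip_force: 30.0
t 25.25 tcp [ 434.9 -154.6  187.2] rot [ 1.7991e+02 -1.4000e-01  1.7616e+02] F [ 0.5 -0.1 -3.8] M [ 0.02  0.05 -0.01] grip 30.0 29.998971819877625
turn first 0.026 then shift units [-0.458 -3.033  0.089]
bridge pts 4000 mean tool-frame [31.2 -0.1 11.9] x 3.0 52.0 n [ 0.006 -0.    -1.   ] tilt 0.4
bridge x max [51.03198758 51.57903093] y [-27.80515676  27.70819842]
scene 61 466 64.7 ((442.00909423828125, -229.54200744628906), (57.41812515258789, 114.63004302978516), 87.13368225097656)
scene 4 1464 7.2 ((441.4902038574219, -229.87684631347656), (84.55950927734375, 131.17185974121094), 86.79857635498047)
side 61 369 65.4 ((441.8914794921875, -231.00271606445312), (58.68925857543945, 115.75825500488281), 87.7546615600586)
side 4 757 9.2 ((440.944091796875, -230.593994140625), (86.73860168457031, 130.5138397216797), 87.81001281738281)
```

```bash
python3 -m inch '[[25,[-0.05,-0.8,0],0],[25,[-0.08,-1,0],0],[25,[-0.08,-0.9,0],0],[25,[0,-0.3,0],0],[25,[0,0,0.5],0],[25,[0,0,0.7],0],[25,[0,0,0.2],0],[25,[0,0,0],0]]' 30
python3 -c "
from h import *
go(435,-229.8,94,176.3)
p,d=snap('side','s17');q,_=snap('scene','c17')
cv2.imwrite('pics/s17c.png',np.hstack([cv2.resize(p[170:310,290:430,::-1],(390,390)),cv2.resize(q[210:350,310:450,::-1],(390,390))]))"
```

```text
time_s: 26.1
ee_pos: [435.0, -228.7, 152.0]
tool_rot: [179.8, -0.2, 176.2]
wrist_force: [0.6, -0.4, -3.3]
gripper_width: 29.7
grip_force: 30.0
t 26.1 tcp [ 435.  -228.7  152. ] rot [179.85  -0.18 176.21] F [ 0.6 -0.4 -3.3] M [ 0.02 -0.01  0.03] grip 29.7 29.999014735221863
turn first -0.015 then shift units [-0.004 -0.043  2.32 ]
```

View pics/s17c.png

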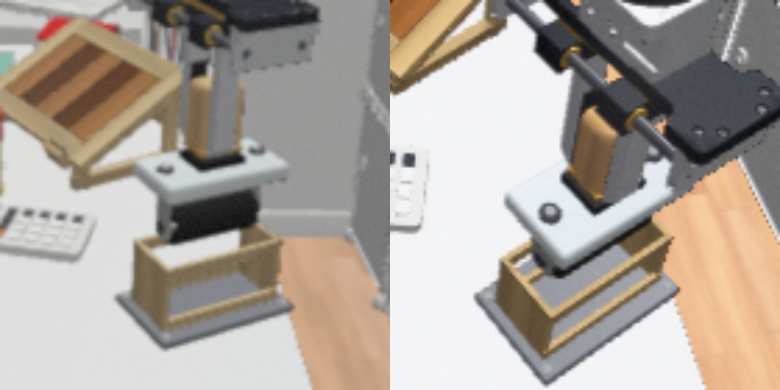

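Both views show the upright roller centred just above the opening (drum (210,215), rim (205,245) left). Lowering with force checks.

```bash
python3 -m inch '[[25,[0,-0.04,0.3],0],[25,[0,0,0.4],0],[25,[0,0,0.3],0],[25,[0,0,0],0]]' 30
python3 -m inch '[[25,[0,0,0.4],0],[25,[0,0,0.4],0],[25,[0,0,0.3],0],[25,[0,0,0],0],[25,[0,0,0],0]]' 30
python3 -m inch '[[25,[0,0,0.05],0],[25,[0,0,0.05],0],[25,[0,0,0],0],[25,[0,0,0],0]]' 15
```

```text
time_s: 26.6
ee_pos: [434.9, -230.6, 127.2]
tool_rot: [179.9, -0.2, 176.2]
wrist_force: [-0.3, 0.1, -4.3]
gripper_width: 29.7
grip_force: 30.0
time_s: 27.1
ee_pos: [435.8, -231.3, 101.3]
tool_rot: [180.0, -0.0, 176.2]
wrist_force: [-0.0, 0.3, -3.1]
gripper_width: 29.7
grip_force: 30.0
time_s: 27.5
ee_pos: [436.0, -231.5, 99.1]
tool_rot: [-180.0, 0.0, 176.2]
wrist_force: [-0.4, 0.3, -4.8]
gripper_width: 29.8
grip_force: 15.0
```

```bash
python3 -m inch '[[25,[0,0,0.06],0],[25,[0,0,0.06],0],[25,[0,0,0],0],[25,[0,0,0],0]]' 8
python3 -m inch '[[25,[0,0,0.04],0],[25,[0,0,0.04],0],[25,[0,0,0],0],[25,[0,0,0],0]]' 8
```

```text
time_s: 27.9
ee_pos: [435.9, -231.4, 95.9]
tool_rot: [180.0, -0.0, 176.2]
wrist_force: [0.1, -0.0, -4.2]
gripper_width: 30.1
grip_force: 8.0
time_s: 28.3
ee_pos: [436.1, -231.5, 95.0]
tool_rot: [-180.0, 0.0, 176.2]
wrist_force: [-4.0, 2.8, 5.3]
gripper_width: 29.8
grip_force: 8.0
```

```bash
python3 -m inch '[[34,[0,0,0],0],[40,[0,0,0],0],[60,[0,0,0],0],[94,[0,0,0],0],[94,[0,0,0],0],[94,[0,0,0],0],[94,[0,0,0],0],[94,[0,0,0],0]]'
python3 -m inch '[[94,[0,0,-0.3],0],[94,[0,0,-0.8],0],[94,[0,0,-1],0],[94,[0,0,-1],0],[94,[0,0,-1],0],[94,[0,0,-0.6],0],[94,[0,0,0],0],[94,[0,0,0],0]]'
python3 - <<'E'
from h import *
p,d,P,o=wristcloud('w18')
m0=(d>0)&(abs(P[...,0]-441)<80)&(abs(P[...,1]+231)<60)
for lo,hi in((76,88),(145,160)):
    s=P[m0&(P[...,2]>lo)&(P[...,2]<hi)]
    n=np.linalg.svd(s-s.mean(0),full_matrices=False)[2][2]
    print(lo,len(s),np.median(s[:,2]).round(1),cv2.minAreaRect(s[:,:2].astype('float32')),n.round(3))
strips('e');q=cv2.imread('pics/escene.png')[110:340,220:450];w=cv2.imread('pics/w18.png')[50:300,200:450]
cv2.imwrite('pics/e.png',np.hstack([cv2.resize(q,(400,400)),cv2.resize(w,(400,400))]))
E
```

```text
time_s: 29.1
ee_pos: [435.9, -231.4, 94.0]
tool_rot: [-180.0, -0.0, 176.2]
wrist_force: [-0.7, 0.1, -0.5]
gripper_width: 84.5
grip_force: 0.0
time_s: 29.9
ee_pos: [435.7, -231.2, 210.9]
tool_rot: [180.0, -0.0, 176.2]
wrist_force: [-0.1, 0.1, 1.1]
gripper_width: 94.1
grip_force: 0.0
76 3924 83.0 ((440.8002624511719, -232.40318298339844), (62.09421157836914, 114.75411987304688), 86.02156829833984) [ 0.001 -0.003  1.   ]
145 1542 154.3 ((440.42095947265625, -232.10427856445312), (29.1561336517334, 38.8709716796875), 85.43095397949219) [-0.075  0.002  0.997]
scene [(102, -0.9, 114), (72, -0.7, 221), (36, -0.5, 241), (0, -0.4, 254), (-36, -0.1, 265), (-72, 0.2, 282), (-102, 0.3, 168)]
side [(102, 1.3, 52), (72, 1.7, 99), (36, 1.7, 111), (0, 1.9, 122), (-36, 2.1, 127), (-72, 2.2, 139), (-102, 2.3, 81)]
```

View pics/e.png

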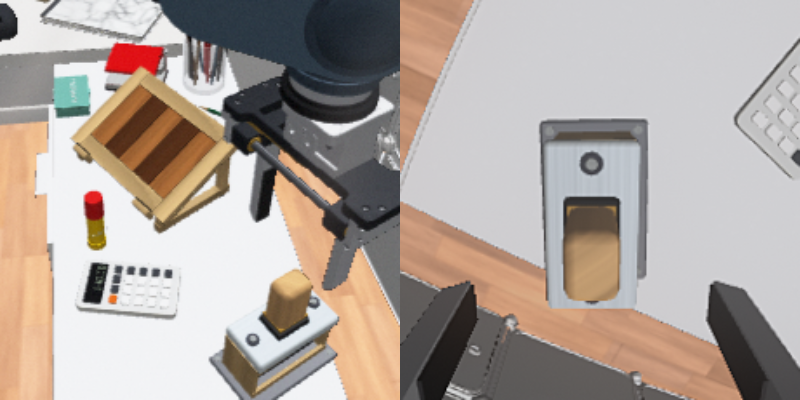

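The roller sits level in its rest (bridge at (285,325), same height as at the start), the strips are flush, and the bystanders have not moved.

```bash
python3 -c "
from bench import ctrl;print(ctrl.finish_job())"
```

```text
the job is handed in; nothing more can be done
None
```

All five strips were rolled flush with the border (spring about 4–7 mm in), the roller is back level in its rest and released, and the job was handed in at about 30 s of the 54 s.

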